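# Scribe the joint with the hanging scriber

### The job

Take the spring-tipped scriber off its hook on the tool rack without yanking it, and draw its tip lightly and slowly (2 to 3 cm a second) along the V-groove between the two plates on the screw jack, all the way from the round weld tack to the open end; the jack has been wound to some unknown height, so feel for the bottom of the groove. Then hang the scriber back on the hook it came from, gently, and let go; leave the other tools where they are.

Things in the scene. Friction and masses are not known exactly. Their poses are not given: they have to be found in the camera images.
- rack: Fixed grey tool rack: a level rail 360 mm long (top 200 mm above the bench) on two posts, with three double-prong steel hooks side by side along the rack's y, at y = -105, 0, +105 mm. Origin on the bench straight below where the middle tool hangs; z up. Rail at x = 50 to 70 mm, behind the tools; posts at y = +-170 mm. Do not push or pull on the rack with over 30 N.
- hook_mid (a point): Middle of the middle hook, at prong-top height (200 mm), fixed to the rack, same axes. A hook is two level prongs from the rail towards -x, 18 mm clear gap, each 6 mm wide, ending at x = -16 to -22 mm in lips 12 mm high. The fork is open in front: raise a tool more than 12 mm, then bring it out towards -x, shank passing between the lips, until its axis is past x = -30 mm.
- scriber: Scriber, 0.2 to 0.33 kg, hanging upright on one of the three hooks, the only hanging tool with a grip above its crossbar. Origin: centre of the crossbar's underside, which rests on the prongs; z up the tool, y along the crossbar (parallel to the rack's y). Crossbar 44 (y) x 14 (x) x 10 mm high. Below it a round shank, diameter 10 mm, to z = -97 mm, then a thin spring plunger to z = -120 mm.
- scriber_grip (a point): Middle of the scriber's black square grip, 45 mm above the scriber's origin on its axis. The grip is 18 x 18 mm, from z = 10 to 78 mm of the scriber (cap to 82 mm), free all round: take it here from above, fingers closing along the scriber's y; the neighbouring tools reach only 18 mm above the prongs.
- scriber_tip (a point): Lowest point of the scriber's ball tip (diameter 5 mm), on the plunger, on the tool's axis, 120 mm below the scriber's origin when free. The plunger slides up by at most 10 mm: it gives from 1.2 N and takes 0.6 N more per mm (7 N when fully in, then rigid). It touches the work from 0.4 N; over 15 N is too hard.
- jack: Fixed screw jack carrying two level steel plates, together 116 (x) x 130 mm (y), firmly held. Origin: centre of the jack's underside on the bench, z up. The joint is a straight V-groove along the jack's y at x = 0, 12 mm wide, 6 mm deep. The head's height is not measured: plate tops 62 to 92 mm above the bench; the ball tip seats with its lowest point 5 mm below them. The head does not sink.
- groove_start (a point): Bench-level point straight below where the trace starts: jack x = 0, y = +46 mm, 3 mm short of touching the round weld tack (16 mm wide, 6 mm proud of the plates, centre at y = +60 mm) that blocks the +y end of the groove. Only x and y tell the groove's place; its height must be felt. Axes as the jack's.
- groove_end (a point): Bench-level point straight below the open end of the groove: jack x = 0, y = -65 mm, where the plates end. The trace is complete once the tip is past y = -50 mm. Only x and y tell the groove's place. Axes as the jack's.
- hammer: Bystander: a welder's chipping hammer hanging head up on another hook; head 72 mm long along the rack's y, 18 mm high, shank and rubber handle down to 160 mm below. Origin at the centre of the head's underside.
- tkey: Bystander: a T-handled steel key hanging on another hook; crossbar 80 mm along the rack's y, 12 mm high, thin 8 mm rod down to 140 mm below. Origin at the centre of the crossbar's underside.
- grinder: Bystander: a red cordless angle grinder lying on the bench, about 350 mm long along its y, with a side handle towards -x, 71 mm high. Origin at the middle of its underside.
- cclamp: Bystander: a grey C-clamp lying flat on the bench, about 190 x 110 mm, 16 mm high. Origin on the bench at the middle of its spine.
Things that resemble listed ones, but are neither listed nor needed, are in the scene too. What is shaped like the scriber but orange is not meant.

How it is judged:
By the outcome, as a careful person would: the job done as asked, in the order asked, and still so for the second after the job is handed in, with the robot touching nothing.
It also fails if it takes over 69 s, if anything falls off the work surface, if the arm or the gripper's body presses on something with over 40 N, if the wrist force passes 120 N, or if a joint passes its speed limit or range.

### The arm

A 7-joint arm with a two-finger parallel gripper is mounted at the origin on the work surface. World frame = base frame: x ahead of the robot, y to its left, z up, the work surface at z = 0. Lengths are in m, angles in rad, forces in N, time in s.
With the tool pointing down it reaches from about 0.35 to 0.9 m from the base axis. Payload 8.1 kg.
Tool frame: the origin (TCP) lies at the very end of the fingers, on their centre line; the grasp point (between the pads) lies 19 mm behind it; z points along the fingers, y is the line along which they close (so a half turn about z gives the same grasp; the last joint's range is limited). The gripper opens to 85 mm and grips with 20 to 120 N. Pads are 22 mm wide; open, the fingers measure 114 mm over their backs; the gripper's body (76 mm by 85 mm) begins 54 mm behind the grasp point. The pads swing forward as they close: fully open they stand 13 mm farther back than shut.
Start: joints at [-1.418, 0.434, 0.025, 1.573, -0.012, 1.134, -0.075], TCP at [0.158, 0.605, 0.231] pointing down, gripper open.
Joint ranges: [-2.62, 2.62], [-0.44, 2.09], [-1.27, 1.32], [0.08, 2.57], [-1.32, 4.46], [0.12, 2], [-2.74, 2.74]. Speed limits (rad/s): [2.22, 2.22, 3.01, 3.01, 3.14, 3.14, 3.14].

### API

Orientations are given as a unit quaternion [w, x, y, z].
In Python, from workcell import arm gives the robot as it stands. The module is installed in compiled form; this text tells all that it offers.
- The arm moves only by the tool play_rows, never from a script. Its argument "deltas" is one flat list of numbers, 4 for each row, row after row: the shift along the tool's x, y, z each as a share of 150 mm, from -1 to 1, then the turn about the tool's z as a share of 360 degrees, from -1 to 1. In form: [dx, dy, dz, yaw, dx, dy, dz, yaw, ...]. A call has 1 to 12 rows; each row is the pose to reach, as a shift and turn from the pose commanded when the call began, along the tool's axes at that moment, turning the shorter way round; what a row does not reach only later rows make up. A row lasts 1/10 s, in which the tool goes at most 50 mm and 8.59 degrees, less where a joint would pass 70% of its speed; a pose out of reach is approached as far as the arm can. A call with a number of a shift or a turn outside -1 to 1 is refused whole. A call with a gripper value outside its range is refused whole. "grip" is the closure, from 0 (fully open) to 1 (shut), set as the call begins (left out, the last holds). The fingers move at their own pace and stop on an object; the grip force is fixed at half the most. Time passes only in rows, so rows that repeat a pose let the fingers close. It gives the time, the measured TCP pose, the force, the opening and the grip force at its end, in the units of the state.
- arm.state(): the state, without advancing time (a new reading comes with each control period).
- arm.snapshot(name): name is "side" or "top" or "wrist"; returns a dict with "img" (420x560x3 uint8, blue, green, red), "fov_y" (degrees; the focal length in pixels is half the picture's height over the tangent of half this angle, whatever the lens; pixels are square), "cx", "cy" (the principal point, pixels), "xyz" and "rotation" of the camera in the world; the wrist camera has in their place "hand_eye" (4x4, takes a point from camera to tool coordinates, whose origin is the TCP and whose axes are the flange's). Camera axes: x right, y down, z forward; pixel columns grow to the right and rows downward; lengths in m; the calibration is good to about 2 mm. A picture is of the moment at which its call begins: read the wrist's pose just before it. There is no depth.
- arm.job_done(): hands the job in; it is judged then, once.
The state is a dict: "time_s": time; "joint_positions": joint angles; "qvel": joint speeds; "effort": joint torques, N m; "ee_pos": TCP position; "tcp_rot": TCP orientation; "force": force on the tool from outside, world axes, zero at the start; "moment": the same for the moment, N m; "opening": opening from 0.0 (shut) to 1.0 (fully open); "finger_force": force on a finger pad.
Only numpy, scipy, OpenCV 4.12 (cv2) and the standard library are available. Lean on these libraries where they do the work, as an engineer would, in place of code of your own. Each camera call takes 0.05 s, during which the arm holds its last target. There are 200 camera calls.

## Working session

There is one attempt and no reset: what is moved stays moved. The work goes in short steps, Python scripts to look and compute and a tool call to move; the robot and the scene stay as the last step left them, time stands still between calls to the robot, and variables do not carry over. Pictures are saved under pics/ and viewed, at most 12 in all, crops included, and the job is handed in when it is done.

Besides the shell and the picture viewer there is one more tool, called as name(argument=value, ...), one argument or row to a line, values as JSON. play_rows: Moves the arm, as the interface text tells. Shift numbers are shares of 150 mm and turn numbers shares of 360 degrees, none past 1 either way. Its arguments: {"type":"object","properties":{"deltas":{"type":"array"},"grip":{"type":"number"}},"required":["deltas"]}

```bash
mkdir -p pics; cat > h.py <<'E'
import numpy as np, cv2, pickle
from workcell import arm
from scipy.spatial.transform import Rotation as R
def Rq(q): return R.from_quat([q[1],q[2],q[3],q[0]]).as_matrix()
def snap(name,fn):
    s=arm.state(); d=arm.snapshot(name); d=dict(d); d['s']=s
    if 'hand_eye' in d:
        H=np.array(d['hand_eye']); A=Rq(s['tcp_rot'])
        d['R']=A@H[:3,:3]; d['C']=A@H[:3,3]+np.array(s['ee_pos'])
    else:
        r=np.array(d['rotation']); d['R']=r if r.shape==(3,3) else Rq(r); d['C']=np.array(d['xyz'])
    d['f']=d['img'].shape[0]/2/np.tan(np.radians(d['fov_y'])/2)
    cv2.imwrite('pics/%s.png'%fn,d['img']); pickle.dump(d,open(fn+'.pkl','wb')); return d
def load(fn): return pickle.load(open(fn+'.pkl','rb'))
def ray(d,p):
    v=d['R']@np.array([(p[0]-d['cx'])/d['f'],(p[1]-d['cy'])/d['f'],1.]); return d['C'],v/np.linalg.norm(v)
def plane(d,p,z):
    c,v=ray(d,p); return c+v*(z-c[2])/v[2]
def proj(d,P):
    q=d['R'].T@(np.array(P)-d['C']); return q[:2]/q[2]*d['f']+[d['cx'],d['cy']]
def tri(obs):
    A=0;b=0;L=[]
    for d,p in obs:
        c,v=ray(d,p);M=np.eye(3)-np.outer(v,v);A=A+M;b=b+M@c;L.append((c,M))
    x=np.linalg.solve(A,b); return x,[np.linalg.norm(M@(x-c)) for c,M in L]
E
python3 - <<'E'
from h import *
np.set_printoptions(precision=4,suppress=True)
ds=[snap(n,n+'0') for n in('side','top','wrist')]
for d in ds: print(d['C'],d['R'].tolist(),d['fov_y'],d['cx'],d['cy'])
print(ds[2]['s'])
im=[d['img'] for d in ds]
E
```

```text
[0.2392 0.5812 1.025 ] [[-0.8821701056199361, -0.3635003357847515, 0.2994050945372906], [-0.47092860991403906, 0.6789436568598378, -0.5632599357083921], [0.0014659859964845368, -0.6378895019469784, -0.7701265053164282]] 52.29316316427801 282.48014161068915 211.73926749325636
[ 0.3083 -0.06    1.4691] [[0.026446641673953553, -0.9800659225441353, 0.19690445046235686], [-0.9992115274483278, -0.031752051395141534, -0.02383549132240516], [0.029612473023198582, -0.19611882800973884, -0.9801329025910401]] 54.54384885001045 277.0098706461779 211.2293910319376
[0.0766 0.6244 0.3734] [[0.25376911415120007, 0.9149040119886035, 0.3139297462013903], [0.9672634632068118, -0.23948743507322487, -0.08394737153246659], [-0.0016215572999921052, 0.32495602362350845, -0.9457277373867798]] 70.79625347725002 275.77192262648293 210.21156536067954
{'time_s': 0.1, 'joint_positions': array([-1.4176,  0.4351,  0.025 ,  1.574 , -0.0116,  1.134 , -0.0751]), 'qvel': array([ 0.0014,  0.0008,  0.0005, -0.0021,  0.0007,  0.0012, -0.0006]), 'effort': array([  0.0042, -67.176 ,   1.0288, -31.6899,   0.0158,   0.0073,
        -0.    ]), 'ee_pos': array([0.1581, 0.6042, 0.2306]), 'tcp_rot': array([-0.    ,  0.1276,  0.9918, -0.0007]), 'force': array([-0.0462,  0.4013,  0.5472]), 'moment': array([-0.0789, -0.0108,  0.0013]), 'finger_force': 0.0, 'opening': 1.0005749710921166}
```

View pics/side0.png

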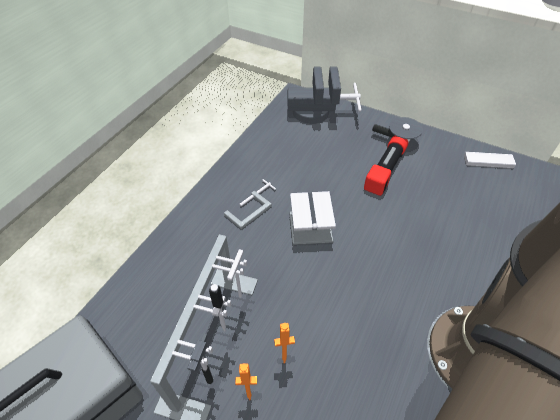

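View pics/top0.png

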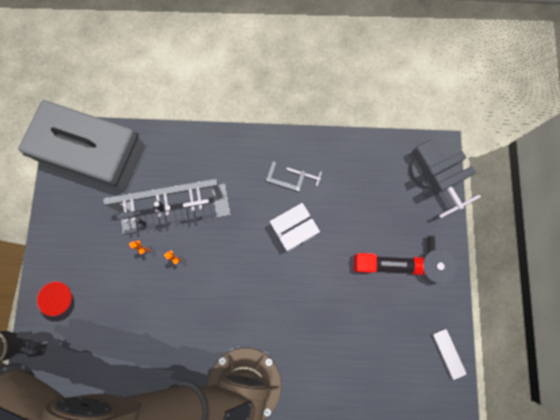

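Scriber (black grip above the crossbar) seems to be on the middle hook, side px (216,294); jack at (312,215) side and (294,228) top; two orange decoys stand in front of the rack. I'll enlarge the regions.

```bash
python3 - <<'E'
from h import *
s=load('side0')['img'];t=load('top0')['img']
a=cv2.resize(s[230:420,140:340],(400,380),interpolation=cv2.INTER_CUBIC)
a2=cv2.resize(s[180:250,280:345],(390,420)[:2],interpolation=cv2.INTER_CUBIC)
b=cv2.resize(t[170:280,95:245],(450,330)[:2],interpolation=cv2.INTER_CUBIC)
c=np.zeros((600,800,3),np.uint8)
def put(im,x,y): 
    h,w=im.shape[:2]; c[y:y+h,x:x+w]=im
put(cv2.resize(s[230:420,140:300],(480,570)[:2])[:300] if 0 else cv2.resize(s[225:405,150:300],(360,432)),0,0)
put(cv2.resize(t[175:265,100:240],(440,283)),360,0)
put(cv2.resize(s[185:250,285:340],(220,260)),360,300)
put(cv2.resize(t[195:255,265:325],(220,220)),580,300)
cv2.imwrite('pics/crop1.png',c)
E
```

```text
(no output)
```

View pics/crop1.png

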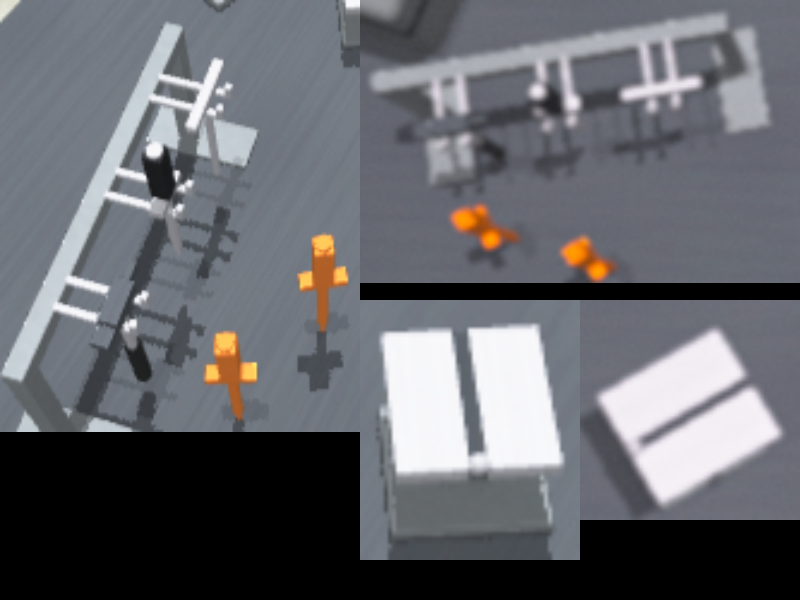

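Crop: scriber cap at side (214.6,286.7) / top (157,204), middle hook; T-key on one side, hammer on the other. Tack is the round dot at the near end of the groove, side (314.5,226) / top (281,235).

```bash
python3 - <<'E'
from h import *
np.set_printoptions(precision=4,suppress=True)
s=load('side0');t=load('top0')
print(tri([(s,(214.6,286.7)),(t,(157.3,204))]))
for p in [(103.8,200.5),(216.8,181.4)]: print('rail',plane(t,p,.2))
# jack plates
for d,n,roi in((s,'s',(185,250,280,345)),(t,'t',(195,260,260,330))):
    m=np.zeros(d['img'].shape[:2],np.uint8);y0,y1,x0,x1=roi
    m[y0:y1,x0:x1]=(d['img'][y0:y1,x0:x1].min(2)>195)*255
    m=cv2.morphologyEx(m,cv2.MORPH_CLOSE,np.ones((9,9)))
    c=max(cv2.findContours(m,0,1)[0],key=cv2.contourArea)
    q=cv2.approxPolyDP(cv2.convexHull(c),4,True)[:,0];d['q']=q
    print(n,q.tolist(),cv2.contourArea(c))
    for z in(.062,.077,.092):
        P=np.array([plane(d,p,z) for p in q]);print(z,P[:,:2].tolist(),np.linalg.norm(P-np.roll(P,-1,0),axis=1),P.mean(0))
print('tack',tri([(s,(314.5,226)),(t,(281,235))]))
E
```

```text
(array([0.5583, 0.2674, 0.2759]), [np.float64(8.913998886344392e-05), np.float64(8.913998886345934e-05)])
rail [0.58   0.4565 0.2   ]
rail [0.6546 0.1051 0.2   ]
s [[328, 191], [335, 225], [294, 227], [291, 193]] 1337.0
0.062 [[0.5299414847538901, -0.2609231967117597], [0.4584497048985436, -0.1504791596468128], [0.5582173776796806, -0.08891977671763562], [0.6255244296323154, -0.20042394024363208]] [0.1316 0.1172 0.1302 0.1131] [ 0.543  -0.1752  0.062 ]
0.077 [[0.525412183234854, -0.2478058643764548], [0.4550339830756178, -0.13908214029687282], [0.5532476414657009, -0.07848162675203207], [0.6195062964332395, -0.18824896441097705]] [0.1295 0.1154 0.1282 0.1114] [ 0.5383 -0.1634  0.077 ]
0.092 [[0.5208828817158176, -0.23468853204114992], [0.451618261252692, -0.12768512094693252], [0.5482779052517213, -0.06804347678642853], [0.6134881632341637, -0.1760739885783218]] [0.1275 0.1136 0.1262 0.1096] [ 0.5336 -0.1516  0.092 ]
t [[302, 204], [318, 231], [287, 249], [271, 220]] 1190.0
0.062 [[0.6199455943259367, -0.18203691427659544], [0.5250486080252104, -0.23954395537669482], [0.4587533203474177, -0.13230233014618634], [0.5589165112468766, -0.07393579327546752]] [0.111  0.1261 0.1159 0.1241] [ 0.5407 -0.157   0.062 ]
0.077 [[0.6166231860043326, -0.18073560909406994], [0.5227378198104602, -0.2376296140870144], [0.45714925263685713, -0.13153120518616968], [0.5562446846766254, -0.07378686681265852]] [0.1098 0.1247 0.1147 0.1228] [ 0.5382 -0.1559  0.077 ]
0.092 [[0.6133007776827286, -0.17943430391154444], [0.52042703159571, -0.23571527279733395], [0.4555451849262965, -0.130760080226153], [0.5535728581063742, -0.07363794034984951]] [0.1086 0.1234 0.1135 0.1215] [ 0.5357 -0.1549  0.092 ]
tack (array([ 0.5049, -0.1099,  0.0754]), [np.float64(0.00019473197962137026), np.float64(0.00019473197962121104)])
```

```bash
cat >> h.py <<'E'
def plan(tgt,yaw_y=None,p=None,A=None):
    """calls to reach tgt from the present pose; yaw_y: wished world angle (deg) of tool y"""
    s=arm.state(); p=np.array(s['ee_pos']) if p is None else p; A=Rq(s['tcp_rot']) if A is None else A
    a=np.degrees(np.arctan2(A[1,1],A[0,1])); 
    yw=0 if yaw_y is None else -((yaw_y-a+180)%360-180)/360
    d=A.T@(np.array(tgt)-p); print('angle',round(a,2),'pos',np.round(p,4),'yaw',round(yw,4),'d',np.round(d/.15,3))
    n=int(np.ceil(np.abs(d/.15).max()))
    B=R.from_euler('z',-yaw_y+0 if 0 else 0).as_matrix()
    if n>1:
        print('n',n,'first (old axes)',np.round(d/.15/n,3))
        C=A@R.from_euler('z',yw*2*np.pi).as_matrix()
        print('next (new axes)',np.round(C.T@(np.array(tgt)-p)/.15/n,3))
E
python3 - <<'E'
from h import *
s=arm.state();A=Rq(s['tcp_rot']);p=np.array(s['ee_pos'])+[0,0,.15]
plan([.52,.26,.41],102,p,A)
E
```

```text
angle 75.34 pos [0.1581 0.6043 0.3807] yaw -0.0741 d [-2.915 -1.61  -0.193]
n 3 first (old axes) [-0.972 -0.537 -0.064]
next (new axes) [-0.627 -0.916 -0.064]
```

play_rows(
  deltas=[0, 0, -1, 0, 0, 0, -1, 0, 0, 0, -1, 0, 0, 0, -1, 0],
  grip=0,
)

```text
time_s: 0.55
ee_pos: [0.1587, 0.6069, 0.389]
tcp_rot: [0.0, 0.128, 0.992, 0.006]
force: [0.8, 0.6, 0.3]
opening: 0.999
finger_force: 0.0
```

play_rows(
  deltas=[-0.97, -0.54, -0.06, -0.074, -0.97, -0.54, -0.06, -0.074, -0.97, -0.54, -0.06, -0.074, -0.97, -0.54, -0.06, -0.074, -0.97, -0.54, -0.06, -0.074],
)

```text
time_s: 1.05
ee_pos: [0.2819, 0.4867, 0.3908]
tcp_rot: [0.001, -0.101, 0.995, -0.0]
force: [0.2, 0.2, 0.1]
opening: 1.001
finger_force: 0.0
```

play_rows(
  deltas=[-0.63, -0.92, -0.06, 0, -0.63, -0.92, -0.06, 0, -0.63, -0.92, -0.06, 0, -0.63, -0.92, -0.06, 0, -0.63, -0.92, -0.06, 0],
)

```text
time_s: 1.55
ee_pos: [0.4016, 0.3721, 0.3993]
tcp_rot: [0.0, -0.102, 0.995, -0.0]
force: [0.8, 0.7, -0.7]
opening: 1.001
finger_force: 0.0
```

play_rows(
  deltas=[-0.63, -0.92, -0.06, 0, -0.63, -0.92, -0.06, 0, -0.63, -0.92, -0.06, 0, -0.63, -0.92, -0.06, 0, -0.63, -0.92, -0.06, 0, -0.63, -0.92, -0.06, 0, -0.63, -0.92, -0.06, 0],
)

```text
time_s: 2.25
ee_pos: [0.5191, 0.2612, 0.408]
tcp_rot: [-0.001, -0.106, 0.994, 0.0]
force: [-0.3, 0.5, 0.6]
opening: 0.999
finger_force: 0.0
```

```bash
python3 - <<'E'
from h import *
d=snap('wrist','w1');print(d['s']['ee_pos'],d['s']['tcp_rot'],d['s']['joint_positions'],d['C'])
print(proj(d,[.558,.267,.282]))
E
```

```text
[0.51908845 0.26122686 0.40798237] [-5.12637558e-04 -1.06150102e-01  9.94349890e-01  4.36244361e-04] [-0.70845349  0.27321618  0.20806885  1.38790363 -0.0571733   1.48682599
  1.2804385 ] [0.43683789 0.24228259 0.5508888 ]
[274.24143828 240.23317429]
```

View pics/w1.png

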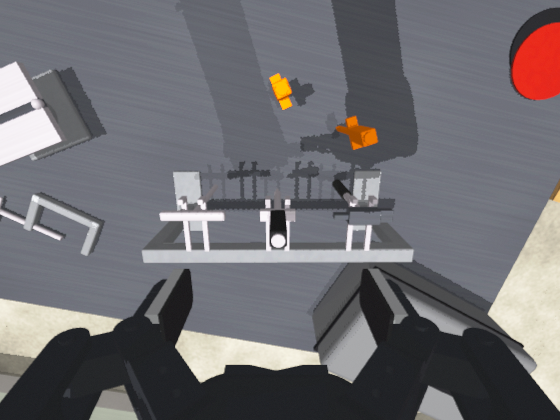

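Cap at (278,241), hook lips at (268,204)/(288,204), rail straight across; jack partly visible upper left. Second and third views shifted toward the jack.

play_rows(
  deltas=[0.3, -1, 0, 0, 0.3, -1, 0, 0, 0.3, -1, 0, 0, 0.3, -1, 0, 0, 0.3, -1, 0, 0, 0.3, -1, 0, 0, 0.3, -1, 0, 0],
)

```text
time_s: 3.0
ee_pos: [0.5075, 0.105, 0.408]
tcp_rot: [-0.0, -0.106, 0.994, 0.0]
force: [0.1, 0.5, 0.3]
opening: 1.002
finger_force: 0.0
```

```bash
python3 - <<'E'
from h import *
d=snap('wrist','w2')
E
```

play_rows(
  deltas=[0.4, -1, 0, 0, 0.4, -1, 0, 0, 0.4, -1, 0, 0, 0.4, -1, 0, 0, 0.4, -1, 0, 0, 0.4, -1, 0, 0, 0.4, -1, 0, 0],
)

```text
time_s: 3.75
ee_pos: [0.4806, -0.0542, 0.408]
tcp_rot: [-0.0, -0.106, 0.994, 0.0]
force: [0.9, 0.4, 0.1]
opening: 1.002
finger_force: 0.0
```

```bash
python3 - <<'E'
from h import *
d=snap('wrist','w3');print(d['s']['ee_pos'],d['s']['qvel'])
E
python3 - <<'E'
from h import *
a=load('w2')['img'];b=load('w3')['img']
c=np.hstack([cv2.resize(a,(400,300)),cv2.resize(b,(400,300))])
e=cv2.resize(load('w1')['img'][150:270,150:430],(700,300),interpolation=cv2.INTER_CUBIC)
c=np.vstack([c,np.pad(e,((0,0),(0,100),(0,0)))]);cv2.imwrite('pics/c2.png',c)
E
```

```text
[ 0.48063277 -0.05424208  0.40801095] [-0.00152241  0.00048574  0.00423139  0.00205144  0.00294637 -0.00125812
  0.00430069]
```

View pics/c2.png

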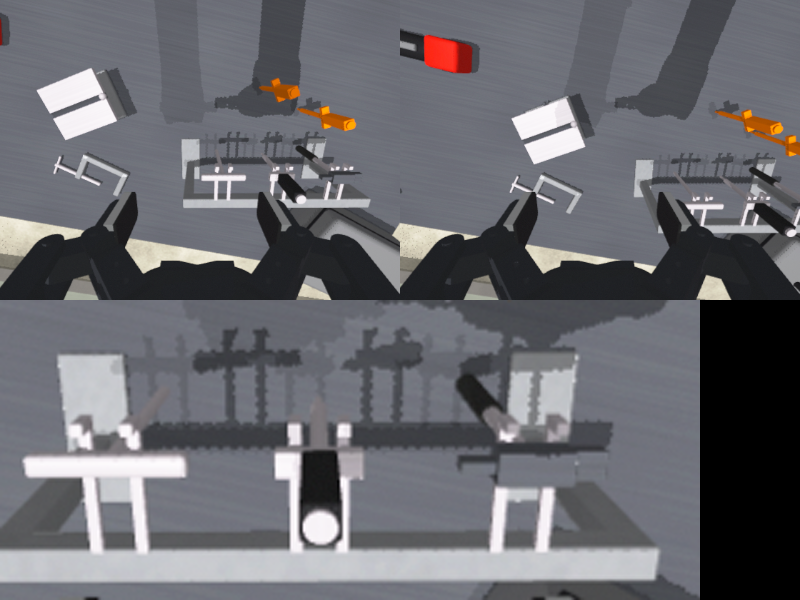

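w2/w3 show the entire jack (≈(120,145) in w2, (207,180) in w3), cap at ≈(421,279) in w2 and (549,323) in w3. Now precise measurement.

```bash
python3 - <<'E'
from h import *
np.set_printoptions(precision=4,suppress=True)
W={k:load(k) for k in('w1','w2','w3')}
def cap(d,p,r=12):
    x,y=map(int,p);g=d['img'].min(2);m=np.zeros(g.shape,np.uint8)
    m[y-r:y+r,x-r:x+r]=(g[y-r:y+r,x-r:x+r]>185)*255
    n,l,st,c=cv2.connectedComponentsWithStats(m)
    i=1+np.argmin(np.linalg.norm(c[1:]-p,axis=1)); print('cap',c[i],st[i]);return c[i]
o=[(W[k],cap(W[k],p)) for k,p in(('w1',(278.8,240.4)),('w2',(421,279)),('w3',(549,323)))]
print(tri(o[:2]),tri(o))
# jack
Q={}
for k,roi in(('w2',(90,200,45,195)),('w3',(125,235,150,255))):
    d=W[k];y0,y1,x0,x1=roi;m=np.zeros(d['img'].shape[:2],np.uint8)
    m[y0:y1,x0:x1]=(d['img'][y0:y1,x0:x1].min(2)>195)*255
    n,l,st,c=cv2.connectedComponentsWithStats(m)
    print(k,[(st[i].tolist()) for i in range(1,n) if st[i][4]>200])
    big=sorted([i for i in range(1,n) if st[i][4]>200],key=lambda i:-st[i][4])[:2]
    m=np.isin(l,big).astype(np.uint8)*255
    c=np.vstack(cv2.findContours(m,0,1)[0]);h=cv2.convexHull(c)
    e=3
    while len(q:=cv2.approxPolyDP(h,e,True))>4:e+=.5
    q=q[:,0];Q[k]=q;print(q.tolist(),e)
    # groove pixels: dark within hull
    hm=cv2.fillConvexPoly(np.zeros_like(m),h,255)
    gm=(cv2.erode(hm,np.ones((7,7)))>0)&(d['img'].min(2)<170)
    ys,xs=np.nonzero(gm);vx,vy,a,b=cv2.fitLine(np.c_[xs,ys].astype(np.float32),2,0,.01,.01).ravel();t=(xs-a)*vx+(ys-b)*vy
    d['g']=(np.array([a+t.min()*vx,b+t.min()*vy]),np.array([a+t.max()*vx,b+t.max()*vy]));print('groove',len(xs),d['g'])
# match corners: order by projected xy
def ordr(d,q): 
    P=np.array([plane(d,p,.085) for p in q]);return P
a=ordr(W['w2'],Q['w2']);b=ordr(W['w3'],Q['w3'])
X=[]
for i,P in enumerate(a):
    j=np.argmin(np.linalg.norm(b-P,axis=1));x,r=tri([(W['w2'],Q['w2'][i]),(W['w3'],Q['w3'][j])]);X.append(x);print('corner',x,r)
X=np.array(X);print('mean',X.mean(0),np.linalg.norm(X-np.roll(X,-1,0),axis=1))
for k in('w2','w3'):
  for z in (.077,.083,.09):
    g=[plane(W[k],p,z) for p in W[k]['g']];P=np.array([plane(W[k],p,z) for p in Q[k]]);
    v=g[1]-g[0];print(k,z,'centre',P.mean(0)[:2],'sides',np.linalg.norm(P-np.roll(P,-1,0),axis=1),'groove',g[0][:2],g[1][:2],'ang',np.degrees(np.arctan2(v[1],v[0])),[np.degrees(np.arctan2(*(P[i]-P[(i+1)%4])[1::-1])) for i in range(4)])
E
```

```text
cap [277.5563 240.7324] [271 235  14  13 142]
cap [421.8242 282.9744] [409 274  24  16 273]
cap [550.4744 323.1538] [542 311  18  21 156]
(array([0.5582, 0.2699, 0.2855]), [np.float64(0.0018074248056301043), np.float64(0.001807424805630053)]) (array([0.5567, 0.2702, 0.2843]), [np.float64(0.0001304779504080258), np.float64(0.0037138365889710433), np.float64(0.0038081966008202636)])
w2 [[52, 96, 111, 100, 5783]]
[[127, 96], [162, 169], [91, 195], [52, 126]] 3
groove 559 (array([ 75.0714, 160.7803]), array([139.7839, 135.8441]))
w3 [[156, 138, 88, 58, 2696], [174, 177, 81, 53, 2349]]
[[254, 206], [187, 229], [156, 166], [232, 138]] 4.5
groove 501 (array([174.974 , 197.7092]), array([239.7175, 174.4326]))
corner [ 0.4533 -0.1294  0.0895] [np.float64(5.527629235667053e-05), np.float64(5.5276292356637255e-05)]
corner [ 0.5567 -0.076   0.0735] [np.float64(0.0018993720513139764), np.float64(0.001899372051313814)]
corner [ 0.6176 -0.1794  0.0886] [np.float64(5.1390534654995516e-05), np.float64(5.1390534655199014e-05)]
corner [ 0.521  -0.24    0.0862] [np.float64(0.0005994674840142771), np.flo
[... 974 characters left out ...]
 [ 0.5092 -0.1092] ang 121.92441768747253 [np.float64(121.83796150050553), np.float64(31.833357581534415), np.float64(-58.40239959332325), np.float64(-152.02294266980618)]
w3 0.083 centre [ 0.538  -0.1571] sides [0.1228 0.1151 0.1305 0.1148] groove [ 0.5687 -0.2065] [ 0.5078 -0.1087] ang 121.9244176874725 [np.float64(121.83796150050553), np.float64(31.833357581534415), np.float64(-58.40239959332328), np.float64(-152.02294266980618)]
w3 0.09 centre [ 0.5359 -0.1559] sides [0.121  0.1134 0.1286 0.1131] groove [ 0.5662 -0.2045] [ 0.5062 -0.1082] ang 121.9244176874725 [np.float64(121.83796150050553), np.float64(31.833357581534397), np.float64(-58.40239959332329), np.float64(-152.02294266980618)]
```

```bash
python3 - <<'E'
from h import *
np.set_printoptions(precision=4,suppress=True)
W={k:load(k) for k in('w1','w2','w3')}
d=W['w1'];g=d['img'].min(2)
print('cap',plane(d,(278,240.7),.282))
print('lips',plane(d,(267.7,203.5),.212),plane(d,(287.5,203.5),.212))
# rail front lower/upper edges per column in w1
pts=[]
for x in range(150,410,10):
    col=cv2.GaussianBlur(d['img'],(1,3),0)[225:285,x].astype(int).sum(1);e=np.diff(col)
    pts.append((x,225+int(np.argmin(e))+.5))
p=np.array(pts);print(p[:,1])
md=np.median(p[:,1]);k=abs(p[:,1]-md)<6;vx,vy,a,b=cv2.fitLine(p[k].astype(np.float32),5,0,.01,.01).ravel()
P=[plane(d,(x,b+(x-a)*vy/vx),.2) for x in(160,400)];v=P[1]-P[0];print('rail far edge',P,np.degrees(np.arctan2(v[1],v[0])))
# w2/w3 crops, cap region at 10x
c=np.hstack([cv2.resize(d['img'][190:265,240:315],(260,260),interpolation=1) ,cv2.resize(W['w2']['img'][240:300,390:450],(260,260),interpolation=1),cv2.resize(W['w3']['img'][290:350,500:560],(260,260),interpolation=1)])
cv2.imwrite('pics/c3.png',c)
E
```

```text
cap [0.5577 0.2708 0.282 ]
lips [0.5439 0.2556 0.212 ] [0.5389 0.2789 0.212 ]
[262.5 262.5 262.5 262.5 262.5 230.5 262.5 262.5 262.5 262.5 262.5 262.5
 262.5 246.5 261.5 261.5 261.5 261.5 261.5 261.5 261.5 261.5 261.5 261.5
 261.5 261.5]
rail far edge [array([0.6591, 0.1322, 0.2   ]), array([0.5899, 0.4451, 0.2   ])] 102.47185391397683
```

View pics/c3.png

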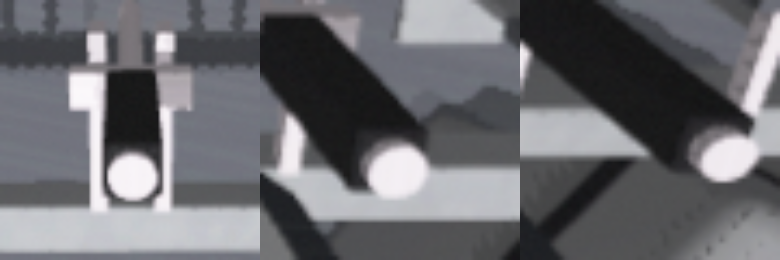

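```bash
python3 - <<'E'
from h import *
np.set_printoptions(precision=4,suppress=True)
W=[load(k) for k in('w1','w2','w3')]
c=[(278.1,240.5),(421.8,279.2),(548,326.2)]
for i in ([0,1],[0,2],[0,1,2]):print(tri([(W[j],c[j]) for j in i]))
# crossbar ends, w1: underside level .2, top .21, front corners
d=W[0]
for p in [(258.5,211),(295.5,211)]:print(plane(d,p,.21))
plan([.5577,.2705,.345],102.4)
E
```

```text
(array([0.5575, 0.2708, 0.2822]), [np.float64(0.00011475246981121905), np.float64(0.00011475246981144458)])
(array([0.5578, 0.2708, 0.2819]), [np.float64(0.0002457758978317793), np.float64(0.00024577589783174477)])
(array([0.5578, 0.2708, 0.282 ]), [np.float64(0.00024223591325213623), np.float64(0.00010404370652744501), np.float64(0.0002619447735747155)])
[0.5563 0.2467 0.21  ]
[0.5468 0.2908 0.21  ]
angle 102.17 pos [ 0.4806 -0.0545  0.408 ] yaw -0.0006 d [-0.96   2.009  0.42 ]
n 3 first (old axes) [-0.32  0.67  0.14]
next (new axes) [-0.323  0.668  0.14 ]
```

play_rows(
  deltas=[-0.48, 1, 0, -0.0006, -0.48, 1, 0, -0.0006, -0.48, 1, 0, -0.0006, -0.48, 1, 0, -0.0006, -0.48, 1, 0, -0.0006],
)

```text
time_s: 4.3
ee_pos: [0.5193, 0.1099, 0.4073]
tcp_rot: [-0.001, -0.11, 0.994, 0.0]
force: [0.5, -0.5, 0.9]
opening: 1.002
finger_force: 0.0
```

play_rows(
  deltas=[-0.48, 1, 0.4, 0, -0.48, 1, 0.4, 0, -0.48, 1, 0.4, 0, -0.48, 1, 0.4, 0, -0.48, 1, 0.4, 0, -0.48, 1, 0.4, 0, -0.48, 1, 0.4, 0],
)

```text
time_s: 5.0
ee_pos: [0.5587, 0.265, 0.3491]
tcp_rot: [0.001, -0.105, 0.994, -0.0]
force: [0.4, -0.1, 0.2]
opening: 0.998
finger_force: 0.0
```

```bash
python3 - <<'E'
from h import *
plan([.5578,.2708,.226],102.4);print(arm.state()['force'])
E
```

```text
angle 102.07 pos [0.5587 0.265  0.3491] yaw -0.0009 d [-0.001  0.04   0.821]
[ 0.38206821 -0.10313371  0.18395044]
```

play_rows(
  deltas=[0, 0.04, 0.1, -0.001, 0, 0.04, 0.25, -0.001, 0, 0.04, 0.4, -0.001, 0, 0.04, 0.55, -0.001, 0, 0.04, 0.7, -0.001, 0, 0.04, 0.78, -0.001, 0, 0.04, 0.82, -0.001, 0, 0.04, 0.82, -0.001, 0, 0.04, 0.82, -0.001],
)

```text
time_s: 5.9
ee_pos: [0.5575, 0.2728, 0.2265]
tcp_rot: [0.001, -0.109, 0.994, 0.0]
force: [-0.3, -0.3, 0.4]
opening: 0.995
finger_force: 0.0
```

```bash
python3 - <<'E'
from h import *
plan([.5578,.2708,.226],102.4);d=snap('wrist','w4');print(d['s']['force'],proj(d,[.5578,.2708,.282]))
cv2.imwrite('pics/w4c.png',cv2.resize(d['img'][180:420,120:440],(640,480)))
E
```

```text
angle 102.53 pos [0.5575 0.2728 0.2265] yaw 0.0004 d [ 0.001 -0.013  0.003]
[-0.25344504 -0.27171558  0.38916371] [273.38009392 348.6907333 ]
```

View pics/w4c.png

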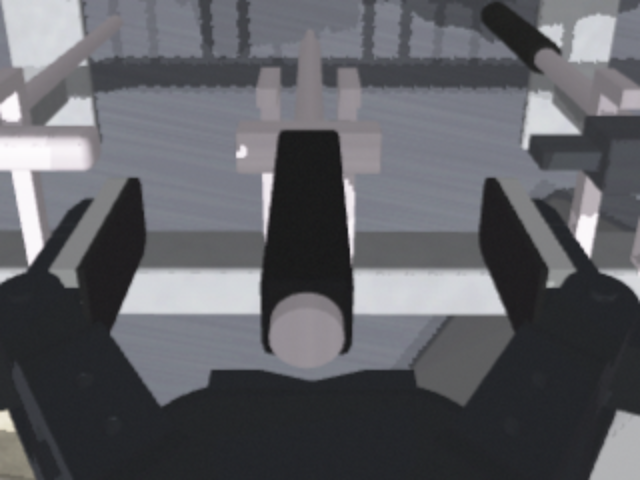

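Grip is centred between the open fingers (cap at (273,345), as predicted). Close.

play_rows(
  deltas=[0, -0.012, 0, 0, 0, -0.012, 0, 0, 0, -0.012, 0, 0],
)

```text
time_s: 6.25
ee_pos: [0.5574, 0.271, 0.2256]
tcp_rot: [0.0, -0.109, 0.994, 0.0]
force: [0.1, -0.5, -0.6]
opening: 1.002
finger_force: 0.0
```

play_rows(
  deltas=[0, 0, 0, 0, 0, 0, 0, 0, 0, 0, 0, 0, 0, 0, 0, 0, 0, 0, 0, 0, 0, 0, 0, 0, 0, 0, 0, 0, 0, 0, 0, 0, 0, 0, 0, 0, 0, 0, 0, 0],
  grip=1,
)

```text
time_s: 7.25
ee_pos: [0.5572, 0.2712, 0.2254]
tcp_rot: [0.0, -0.109, 0.994, 0.0]
force: [-0.9, 0.4, 2.1]
opening: 0.203
finger_force: 58.7
```

```bash
python3 - <<'E'
from h import *
s=arm.state();print(s['force'],s['opening'],s['finger_force'],s['moment'])
plan([.5578,.2708,.226],102.4)
E
```

```text
[-0.91160704  0.35245319  2.10187874] 0.20293523605533217 58.659929037094116 [0.19278319 0.17150128 0.00871806]
angle 102.56 pos [0.5572 0.2712 0.2254] yaw 0.0005 d [-0.003 -0.004 -0.004]
```

play_rows(
  deltas=[0, 0, -0.005, 0, 0, 0, -0.015, 0, 0, 0, -0.03, 0, 0, 0, -0.045, 0, 0, 0, -0.06, 0, 0, 0, -0.08, 0, 0, 0, -0.1, 0, 0, 0, -0.12, 0, 0, 0, -0.14, 0, 0, 0, -0.16, 0, 0, 0, -0.18, 0, 0, 0, -0.18, 0],
)

```text
time_s: 8.45
ee_pos: [0.5575, 0.2712, 0.2529]
tcp_rot: [0.0, -0.109, 0.994, 0.0]
force: [-0.0, -0.7, -2.1]
opening: 0.203
finger_force: 58.5
```

```bash
python3 - <<'E'
from h import *
np.set_printoptions(precision=4,suppress=True)
d=snap('wrist','w5');s=d['s'];print(s['force'],s['moment'],s['opening'],s['finger_force'])
plan([.5578,.2708,.2524],102.4)
t=load('w1');u=load('w2')
for P in [.0,.1,.15]:print(plane(t,(283,92),P),plane(t,(362,133),P))
print('tri',tri([(t,(283,85)),(u,(292*1.4,93*1.4))]),tri([(t,(366,138)),(u,(350*1.4,125*1.4))]))
E
```

```text
[-0.0241 -0.7079 -2.1101] [-0.0044 -0.0421 -0.0052] 0.2032361530061401 58.46051573753357
angle 102.56 pos [0.5574 0.2711 0.2526] yaw 0.0004 d [-0.002 -0.003  0.001]
[0.4068 0.249  0.    ] [0.444  0.4038 0.    ]
[0.4122 0.2478 0.1   ] [0.4427 0.3745 0.1   ]
[0.415  0.2472 0.15  ] [0.442  0.3598 0.15  ]
tri (array([0.4127, 0.2448, 0.1911]), [np.float64(0.002683455691953479), np.float64(0.0026834556919536636)]) (array([0.4449, 0.3492, 0.2072]), [np.float64(0.0007361952280627698), np.float64(0.0007361952280628076)])
```

play_rows(
  deltas=[0.01, 0, 0, 0, 0.03, 0, 0, 0, 0.06, 0, 0, 0, 0.1, 0, 0, 0, 0.14, 0, 0, 0, 0.18, 0, 0, 0, 0.22, 0, 0, 0, 0.26, 0, 0, 0, 0.3, 0, 0, 0, 0.34, 0, 0, 0, 0.37, 0, 0, 0],
)

```text
time_s: 9.6
ee_pos: [0.5025, 0.2589, 0.2524]
tcp_rot: [-0.0, -0.109, 0.994, 0.0]
force: [0.2, 0.8, -2.7]
opening: 0.204
finger_force: 58.5
```

play_rows(
  deltas=[0.03, -0.1, -0.1, 0, 0.06, -0.25, -0.2, 0, 0.1, -0.4, -0.3, 0, 0.12, -0.55, -0.4, 0, 0.14, -0.7, -0.5, 0, 0.16, -0.8, -0.5, 0],
)

```text
time_s: 10.2
ee_pos: [0.5071, 0.134, 0.3302]
tcp_rot: [0.002, -0.108, 0.994, 0.0]
force: [-0.5, -0.4, -3.7]
opening: 0.199
finger_force: 59.1
```

play_rows(
  deltas=[0.03, -0.1, 0, 0, 0.06, -0.25, 0, 0, 0.1, -0.4, 0, 0, 0.12, -0.55, 0, 0, 0.14, -0.7, 0, 0, 0.16, -0.8, 0, 0],
)

```text
time_s: 10.8
ee_pos: [0.5078, 0.0123, 0.3264]
tcp_rot: [-0.001, -0.109, 0.994, -0.0]
force: [0.3, -0.7, -2.4]
opening: 0.202
finger_force: 59.0
```

play_rows(
  deltas=[0.03, -0.1, 0, 0, 0.06, -0.25, 0, 0, 0.1, -0.4, 0.1, 0, 0.12, -0.55, 0.2, 0, 0.14, -0.7, 0.3, 0, 0.16, -0.8, 0.4, 0, 0.16, -0.85, 0.46, 0, 0.16, -0.85, 0.46, 0, 0.16, -0.85, 0.46, 0],
)

```text
time_s: 11.7
ee_pos: [0.5128, -0.1145, 0.2583]
tcp_rot: [-0.0, -0.11, 0.994, 0.0]
force: [0.2, -0.4, -2.5]
opening: 0.204
finger_force: 59.0
```

```bash
python3 - <<'E'
from h import *
np.set_printoptions(precision=4,suppress=True)
d=snap('wrist','w6');s=d['s'];print(s['force'],s['moment'],s['opening'],s['finger_force'],s['joint_positions'])
plan([.5128,-.1174,.2554])
e=s['ee_pos'];print('tip px exp',proj(d,[e[0],e[1],e[2]-.1454]),'start',proj(d,[.5128,-.1174,.084]))
a=d['img'];cv2.imwrite('pics/w6c.png',cv2.resize(a[:300,130:430],(600,600),interpolation=1))
E
```

```text
[ 0.2133 -0.4446 -2.4845] [-0.0118  0.0145  0.0044] 0.20386363120793985 58.960357904434204 [-0.2058  0.2522  0.4075  1.8    -0.111   1.1121  2.0303]
angle 102.63 pos [ 0.513  -0.1143  0.2587] yaw 0 d [ 0.006 -0.02   0.022]
tip px exp [276.8114 196.8174] start [274.1349 188.9431]
```

View pics/w6c.png

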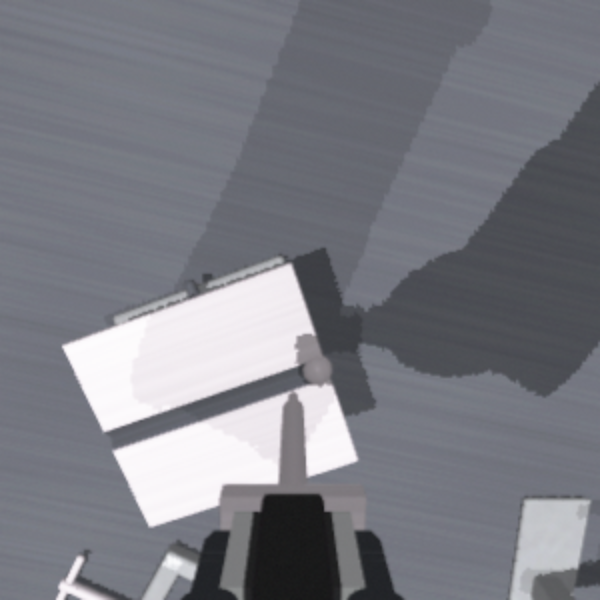

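Tip seen at px (276,197), exactly as predicted (276.8,196.8): tool is straight. Groove, tack at (288,184), and all plate corners visible. Refine the groove line.

```bash
cat > gr.py <<'E'
from h import *
np.set_printoptions(precision=4,suppress=True)
u=np.array([-.527,.850,0]);u/=np.linalg.norm(u);c0=np.array([.537,-.1565,0]);n=np.array([u[1],-u[0],0])
def groove(d,z,ts):
    """dark band edges at plane z (lateral offset from c0 along n) for stations ts along u"""
    g=cv2.cvtColor(d['img'],cv2.COLOR_BGR2GRAY).astype(np.float32);o=[]
    ss=np.arange(-.015,.0151,.00025)
    for t in ts:
        P=np.array([proj(d,c0+[0,0,z]+u*t+n*s) for s in ss],np.float32)
        v=cv2.remap(g,P[None,:,0],P[None,:,1],cv2.INTER_LINEAR)[0]
        v=np.convolve(v,np.ones(5)/5,'same');e=np.diff(v);e[:4]=e[-4:]=0
        o.append((t,ss[np.argmin(e)],ss[np.argmax(e)]))
    return np.array(o)
if __name__=='__main__':
    for z in(.076,.08,.084,.088):
        for k in('w2','w3','w6'):
            o=groove(load(k),z,np.arange(-.055,.031,.005));m=(o[:,1]+o[:,2])/2;w=o[:,2]-o[:,1]
            p=np.polyfit(o[:,0],m,1)
            print(z,k,'mid at 0: %.4f slope %.2fdeg width %.4f'%(np.median(m),np.degrees(p[0]),np.median(w)), 'spread %.4f'%np.std(m-np.polyval(p,o[:,0])))
    d=load('w6')
    # corners in w6 (crop px -> full)
    q=np.array([(62,346),(150,526),(357,460),(292,263)])/2+[130,0]
    for z in(.076,.08,.084,.088):
        P=np.array([plane(d,p,z) for p in q]);print(z,np.linalg.norm(P-np.roll(P,-1,0),axis=1),((P-c0)@n).mean(),((P-c0)@u).mean())
    print('tack',[((plane(d,(288.5,184.5),z)-c0)@u,(plane(d,(288.5,184.5),z)-c0)@n) for z in(.082,.09)])
E
python3 gr.py
```

```text
0.076 w2 mid at 0: -0.0012 slope -0.06deg width 0.0120 spread 0.0002
0.076 w3 mid at 0: 0.0016 slope -0.22deg width 0.0113 spread 0.0001
0.076 w6 mid at 0: 0.0028 slope -0.01deg width 0.0123 spread 0.0001
0.08 w2 mid at 0: -0.0012 slope 0.06deg width 0.0118 spread 0.0002
0.08 w3 mid at 0: 0.0009 slope 0.18deg width 0.0118 spread 0.0002
0.08 w6 mid at 0: 0.0018 slope 0.06deg width 0.0121 spread 0.0001
0.084 w2 mid at 0: -0.0006 slope -0.11deg width 0.0118 spread 0.0002
0.084 w3 mid at 0: 0.0004 slope 0.01deg width 0.0123 spread 0.0002
0.084 w6 mid at 0: 0.0008 slope 0.06deg width 0.0119 spread 0.0002
0.088 w2 mid at 0: -0.0006 slope 0.05deg width 0.0115 spread 0.0003
0.088 w3 mid at 0: -0.0002 slope -0.27deg width 0.0115 spread 0.0001
0.088 w6 mid at 0: -0.0002 slope 0.03deg width 0.0119 spread 0.0002
0.076 [0.12   0.1342 0.12   0.1358] 0.0031053829802200443 0.00011316850728157815
0.08 [0.1185 0.1325 0.1186 0.1341] 0.0021001421807317743 0.0010373169919370429
0.084 [0.117  0.1309 0.1171 0.1325] 0.0010949013812435373 0.0019614654765924694
0.088 [0.1156 0.1292 0.1156 0.1308] 8.966058175528639e-05 0.0028856139612479167
tack [(np.float64(0.06251919380024029), np.float64(0.0009853669197080065)), (np.float64(0.06283804160981431), np.float64(-0.0010097711399772752))]
```

```bash
python3 - <<'E'
from h import *
plan([.5114,-.1153,.236],102.56)
E
```

```text
angle 102.63 pos [ 0.513  -0.1143  0.2587] yaw 0.0002 d [ 0.012 -0.004  0.151]
```

play_rows(
  deltas=[0.012, -0.004, 0.03, 0, 0.012, -0.004, 0.06, 0, 0.012, -0.004, 0.09, 0, 0.012, -0.004, 0.12, 0, 0.012, -0.004, 0.15, 0, 0.012, -0.004, 0.15, 0, 0.012, -0.004, 0.15, 0],
)

```text
time_s: 12.45
ee_pos: [0.511, -0.1164, 0.2357]
tcp_rot: [-0.0, -0.109, 0.994, 0.0]
force: [-0.4, -0.2, -2.2]
opening: 0.206
finger_force: 59.0
```

```bash
python3 - <<'E'
from gr import *
d=snap('wrist','w7');e=d['s']['ee_pos'];print(d['s']['force']);plan([.5114,-.1153,.231])
print('t,lat',(e-c0)@u,(e-c0)@n,'tip px',proj(d,e-[0,0,.1454]))
for z in(.084,.086,.088):
    o=groove(d,z,np.arange(-.055,.025,.005));m=(o[:,1]+o[:,2])/2;w=o[:,2]-o[:,1];print(z,np.median(m),np.median(w))
cv2.imwrite('pics/w7c.png',cv2.resize(d['img'][150:250,220:340],(720,600),interpolation=cv2.INTER_CUBIC))
E
```

```text
[-0.3539 -0.2013 -2.1825]
angle 102.55 pos [ 0.5112 -0.1164  0.2359] yaw 0 d [-0.003  0.007  0.033]
t,lat 0.04779037380431771 -0.0009108935767906821 tip px [276.8879 196.8122]
0.084 0.0007500000000000145 0.01200000000000001
0.086 0.00031250000000001416 0.01187500000000001
0.088 -0.00024999999999998634 0.01175000000000001
```

View pics/w7c.png

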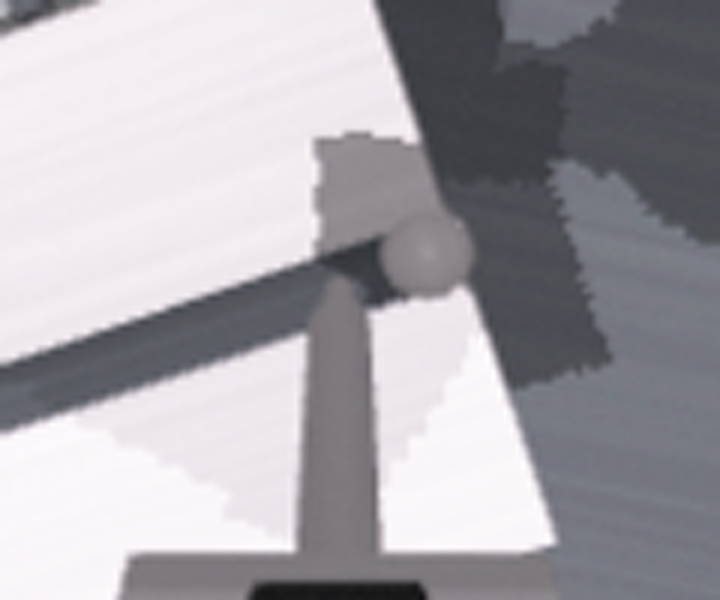

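Tip sits just over the groove next to the tack (px (277,198)). Shift 1 mm laterally and descend.

play_rows(
  deltas=[-0.005, 0.005, 0.007, 0, -0.005, 0.005, 0.014, 0, -0.005, 0.005, 0.02, 0, -0.005, 0.005, 0.027, 0, -0.005, 0.005, 0.033, 0, -0.005, 0.005, 0.033, 0],
)

```text
time_s: 13.1
ee_pos: [0.5115, -0.1155, 0.2307]
tcp_rot: [-0.0, -0.109, 0.994, 0.0]
force: [-0.1, 0.3, -2.7]
opening: 0.203
finger_force: 59.0
```

play_rows(
  deltas=[0, 0, 0.005, 0, 0, 0, 0.01, 0, 0, 0, 0.01, 0, 0, 0, 0.01, 0],
)

```text
time_s: 13.5
ee_pos: [0.5116, -0.1155, 0.2294]
tcp_rot: [0.0, -0.109, 0.994, 0.0]
force: [0.5, -1.1, -2.6]
opening: 0.206
finger_force: 59.0
```

```bash
cat > st.py <<'E'
from gr import *
s=arm.state();e=np.array(s['ee_pos']);f=s['force'];print(s['time_s'],'F',f,'t %.4f lat %.4f z %.4f'%((e-c0)@u,(e-c0)@n,e[2]),'Flat %.2f Fal %.2f'%(f@n,f@u),'M',s['moment'],Rq(s['tcp_rot'])[:2,1])
E
python3 st.py
```

```text
13.5 F [ 0.4768 -1.0774 -2.6015] t 0.0482 lat 0.0001 z 0.2294 Flat -0.16 Fal -1.17 M [-0.026  -0.0053 -0.0043] [-0.2174  0.9761]
```

play_rows(
  deltas=[0, 0, 0.003, 0, 0, 0, 0.007, 0, 0, 0, 0.007, 0],
)

```text
time_s: 13.8
ee_pos: [0.5116, -0.1155, 0.2283]
tcp_rot: [-0.0, -0.109, 0.994, -0.0]
force: [0.1, -0.2, -2.1]
opening: 0.201
finger_force: 59.0
```

play_rows(
  deltas=[0, 0, 0.003, 0, 0, 0, 0.007, 0, 0, 0, 0.007, 0],
)

```text
time_s: 14.1
ee_pos: [0.5117, -0.1155, 0.2273]
tcp_rot: [0.0, -0.109, 0.994, -0.0]
force: [0.2, -1.3, -1.1]
opening: 0.205
finger_force: 59.1
```

play_rows(
  deltas=[0, 0, 0.003, 0, 0, 0, 0.007, 0, 0, 0, 0.007, 0],
)

```text
time_s: 14.4
ee_pos: [0.5116, -0.1155, 0.2262]
tcp_rot: [0.0, -0.109, 0.994, -0.0]
force: [-0.8, 0.6, -0.7]
opening: 0.202
finger_force: 59.1
```

Contact at TCP z≈0.2275 (tip ≈0.082, as the images predicted). One more mm, then trace at 25 mm/s.

play_rows(
  deltas=[0, 0, 0.004, 0, 0, 0, 0.008, 0, 0, 0, 0.008, 0],
)

```text
time_s: 14.7
ee_pos: [0.5117, -0.1155, 0.225]
tcp_rot: [0.0, -0.109, 0.994, 0.0]
force: [-1.2, 0.1, -0.2]
opening: 0.204
finger_force: 59.2
```

```bash
python3 st.py
```

```text
14.7 F [-1.2095  0.0905 -0.2264] t 0.0482 lat 0.0001 z 0.2250 Flat -0.98 Fal 0.71 M [-0.1076  0.147  -0.033 ] [-0.2173  0.9761]
```

Moment shows the tip leaning slightly on the +x flank; correct by 0.4 mm while tracing.

play_rows(
  deltas=[-0.003, -0.0165, 0, 0, -0.0085, -0.032, 0, 0, -0.014, -0.048, 0, 0, -0.0195, -0.064, 0, 0, -0.025, -0.0795, 0, 0, -0.03, -0.095, 0, 0, -0.036, -0.111, 0, 0, -0.041, -0.127, 0, 0, -0.047, -0.1425, 0, 0, -0.052, -0.158, 0, 0, -0.058, -0.174, 0, 0, -0.063, -0.19, 0, 0],
)

```text
time_s: 15.9
ee_pos: [0.5272, -0.1413, 0.225]
tcp_rot: [0.0, -0.109, 0.994, 0.0]
force: [-1.4, 3.8, 0.8]
opening: 0.2
finger_force: 59.3
```

```bash
python3 st.py
```

```text
15.9 F [-1.3754  3.8175  0.8102] t 0.0181 lat -0.0004 z 0.2250 Flat 0.84 Fal 3.97 M [ 1.1397  0.4699 -0.0229] [-0.2175  0.9761]
```

play_rows(
  deltas=[-0.0065, -0.0155, -0.002, 0, -0.012, -0.0315, -0.004, 0, -0.0175, -0.047, -0.004, 0, -0.023, -0.063, -0.004, 0, -0.0285, -0.0785, -0.004, 0, -0.034, -0.0945, -0.004, 0, -0.0395, -0.11, -0.004, 0, -0.045, -0.126, -0.004, 0, -0.0505, -0.1415, -0.004, 0, -0.056, -0.157, -0.004, 0, -0.0615, -0.173, -0.004, 0, -0.067, -0.189, -0.004, 0],
)

```text
time_s: 17.1
ee_pos: [0.5431, -0.1669, 0.2256]
tcp_rot: [0.0, -0.109, 0.994, 0.0]
force: [-1.1, 3.0, -0.8]
opening: 0.206
finger_force: 59.4
```

```bash
python3 st.py
```

```text
17.1 F [-1.0675  2.9769 -0.771 ] t -0.0121 lat -0.0002 z 0.2256 Flat 0.66 Fal 3.09 M [1.0025 0.491  0.0043] [-0.2174  0.9761]
```

play_rows(
  deltas=[-0.006, -0.0155, 0, 0, -0.0115, -0.0315, 0, 0, -0.017, -0.047, 0, 0, -0.0225, -0.063, 0, 0, -0.028, -0.0785, 0, 0, -0.0335, -0.0945, 0, 0, -0.039, -0.11, 0, 0, -0.0445, -0.126, 0, 0, -0.05, -0.1415, 0, 0, -0.0555, -0.157, 0, 0, -0.061, -0.173, 0, 0, -0.0665, -0.189, 0, 0],
)

```text
time_s: 18.3
ee_pos: [0.559, -0.1924, 0.2256]
tcp_rot: [0.0, -0.109, 0.994, 0.0]
force: [-0.8, 2.1, 0.1]
opening: 0.202
finger_force: 59.4
```

```bash
python3 st.py
```

```text
18.3 F [-0.8093  2.0637  0.1314] t -0.0421 lat -0.0002 z 0.2256 Flat 0.40 Fal 2.18 M [ 0.8842  0.5229 -0.0247] [-0.2174  0.9761]
```

play_rows(
  deltas=[-0.006, -0.0155, 0, 0, -0.0115, -0.0315, 0, 0, -0.017, -0.047, 0, 0, -0.0225, -0.063, 0, 0, -0.028, -0.0785, 0, 0, -0.0335, -0.0945, 0, 0, -0.0335, -0.0945, 0, 0, -0.0335, -0.0945, -0.01, 0, -0.0335, -0.0945, -0.03, 0, -0.0335, -0.0945, -0.06, 0, -0.0335, -0.0945, -0.1, 0, -0.0335, -0.0945, -0.14, 0],
)

```text
time_s: 19.5
ee_pos: [0.5669, -0.205, 0.2472]
tcp_rot: [0.0, -0.109, 0.994, -0.0]
force: [-0.7, 0.5, -2.3]
opening: 0.199
finger_force: 59.0
```

play_rows(
  deltas=[0, 0, -0.1, 0, 0, 0, -0.3, 0, 0, 0, -0.5, 0, 0, 0, -0.56, 0, 0, 0, -0.56, 0, 0, 0, -0.56, 0],
)

```text
time_s: 20.1
ee_pos: [0.5665, -0.2047, 0.3294]
tcp_rot: [-0.001, -0.109, 0.994, 0.0]
force: [0.4, 0.7, -3.6]
opening: 0.201
finger_force: 59.2
```

```bash
python3 st.py; python3 - <<'E'
from gr import *
d=snap('wrist','w8');e=d['s']['ee_pos'];print('tip px exp',proj(d,e-[0,0,.1454]),'cap',proj(d,e+[0,0,.0566]))
a=d['img'];cv2.imwrite('pics/w8c.png',cv2.resize(a[150:400,170:390],(528,600),interpolation=1))
# pre-hang point: 55 mm in front of the hook, 27 mm up
q=np.array([.5572,.2712,.2524]);A=Rq(d['s']['tcp_rot']);x=A[:,0];print(x)
plan(q+x*.055+[0,0,.06],102.56)
E
```

```text
20.1 F [ 0.3881  0.6805 -3.6206] t -0.0565 lat -0.0003 z 0.3294 Flat 0.69 Fal 0.37 M [ 0.0528 -0.0332 -0.0108] [-0.2175  0.9761]
tip px exp [276.7804 196.9484] cap [278.849  350.9141]
[-0.9761 -0.2175  0.0012]
angle 102.56 pos [ 0.5663 -0.2046  0.329 ] yaw 0.0 d [-0.264  3.109  0.113]
n 4 first (old axes) [-0.066  0.777  0.028]
next (new axes) [-0.066  0.777  0.028]
```

View pics/w8c.png

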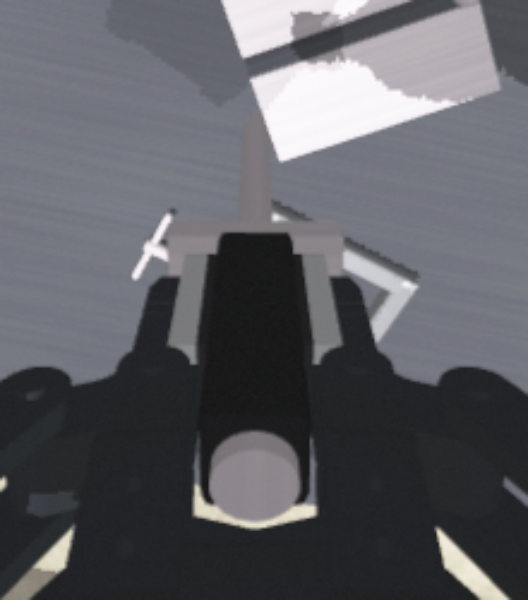

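Tip px (276.7,196.7), unchanged in the grip. Back to the rack.

play_rows(
  deltas=[0, 0.1, 0, 0, -0.01, 0.25, 0, 0, -0.03, 0.4, 0, 0, -0.04, 0.55, 0, 0, -0.06, 0.7, 0, 0, -0.066, 0.78, 0, 0],
)

```text
time_s: 20.75
ee_pos: [0.5505, -0.0853, 0.3296]
tcp_rot: [-0.001, -0.111, 0.994, 0.001]
force: [0.4, 0.6, -2.9]
opening: 0.208
finger_force: 59.1
```

play_rows(
  deltas=[0, 0.1, 0, 0, -0.01, 0.25, 0, 0, -0.03, 0.4, 0, 0, -0.04, 0.55, 0, 0, -0.06, 0.7, 0, 0, -0.066, 0.78, 0, 0],
)

```text
time_s: 21.35
ee_pos: [0.5348, 0.03, 0.33]
tcp_rot: [-0.001, -0.11, 0.994, 0.0]
force: [-0.3, 0.4, -2.8]
opening: 0.202
finger_force: 59.1
```

play_rows(
  deltas=[0, 0.1, 0, 0, -0.01, 0.25, 0, 0, -0.03, 0.4, 0, 0, -0.04, 0.55, 0, 0, -0.06, 0.7, 0, 0, -0.066, 0.78, 0, 0],
)

```text
time_s: 21.95
ee_pos: [0.5191, 0.1458, 0.3302]
tcp_rot: [-0.0, -0.11, 0.994, 0.0]
force: [-0.4, 0.5, -3.2]
opening: 0.201
finger_force: 59.1
```

play_rows(
  deltas=[0, 0.1, 0, 0, -0.01, 0.25, 0, 0, -0.03, 0.4, 0, 0, -0.04, 0.55, 0, 0, -0.06, 0.7, 0, 0, -0.066, 0.76, 0, 0, -0.066, 0.76, 0, 0, -0.066, 0.76, 0, 0],
)

```text
time_s: 22.75
ee_pos: [0.5049, 0.256, 0.3305]
tcp_rot: [0.0, -0.109, 0.994, -0.001]
force: [0.3, -0.3, -2.3]
opening: 0.202
finger_force: 59.2
```

```bash
python3 - <<'E'
from h import *
s=arm.state();x=Rq(s['tcp_rot'])[:,0]
plan(np.array([.5574,.2711,.2529])+x*.055,102.56);print(s['joint_positions'],s['force'])
E
```

```text
angle 102.47 pos [0.5049 0.256  0.3305] yaw -0.0002 d [0.003 0.023 0.518]
[-0.72590434  0.27060292  0.21295777  1.57620628 -0.05767371  1.301412
  1.28338157] [ 0.29537444 -0.28101165 -2.34963114]
```

play_rows(
  deltas=[0.003, 0.023, 0.08, 0, 0.003, 0.023, 0.18, 0, 0.003, 0.023, 0.28, 0, 0.003, 0.023, 0.38, 0, 0.003, 0.023, 0.46, 0, 0.003, 0.023, 0.51, 0, 0.003, 0.023, 0.515, 0, 0.003, 0.023, 0.515, 0, 0.003, 0.023, 0.515, 0],
)

```text
time_s: 23.65
ee_pos: [0.5037, 0.2609, 0.254]
tcp_rot: [0.001, -0.109, 0.994, 0.0]
force: [0.1, 0.4, -2.3]
opening: 0.204
finger_force: 59.1
```

```bash
python3 - <<'E'
from h import *
s=arm.state();plan([.5574,.2711,.2529],102.56);print(s['force'])
E
```

```text
angle 102.55 pos [0.5037 0.2609 0.254 ] yaw -0.0 d [-0.364 -0.012  0.008]
[ 0.05826199  0.36192109 -2.32895059]
```

play_rows(
  deltas=[-0.01, -0.012, 0, 0, -0.04, -0.012, 0, 0, -0.08, -0.012, 0, 0, -0.12, -0.012, 0, 0, -0.16, -0.012, 0, 0, -0.2, -0.012, 0, 0, -0.24, -0.012, 0, 0, -0.28, -0.012, 0, 0, -0.32, -0.012, 0, 0, -0.35, -0.012, 0, 0, -0.364, -0.012, 0, 0, -0.364, -0.012, 0, 0],
)

```text
time_s: 24.85
ee_pos: [0.5572, 0.2709, 0.2533]
tcp_rot: [-0.0, -0.109, 0.994, -0.0]
force: [-0.1, 0.5, -3.2]
opening: 0.204
finger_force: 59.1
```

```bash
python3 - <<'E'
from h import *
s=arm.state();plan([.5574,.2711,.2254],102.56);print(s['force'])
E
```

```text
angle 102.54 pos [0.5572 0.2709 0.2533] yaw -0.0 d [-0.002  0.001  0.186]
[-0.06639014  0.49509804 -3.18046608]
```

play_rows(
  deltas=[0, 0, 0.02, 0, 0, 0, 0.05, 0, 0, 0, 0.08, 0, 0, 0, 0.11, 0, 0, 0, 0.135, 0, 0, 0, 0.15, 0, 0, 0, 0.16, 0, 0, 0, 0.168, 0, 0, 0, 0.174, 0, 0, 0, 0.178, 0, 0, 0, 0.18, 0, 0, 0, 0.18, 0],
)

```text
time_s: 26.05
ee_pos: [0.557, 0.2709, 0.2264]
tcp_rot: [0.0, -0.109, 0.994, 0.0]
force: [-0.1, -0.6, -2.7]
opening: 0.201
finger_force: 59.1
```

```bash
python3 - <<'E'
from h import *
s=arm.state();plan([.5574,.2711,.2254],102.56);print(s['force'],s['moment'])
E
```

```text
angle 102.56 pos [0.557  0.2709 0.2264] yaw -0.0 d [-0.003  0.     0.007]
[-0.117713   -0.61906615 -2.72795366] [-0.01663923  0.05499505 -0.02259229]
```

play_rows(
  deltas=[0, 0, 0.002, 0, 0, 0, 0.004, 0, 0, 0, 0.005, 0, 0, 0, 0.005, 0],
)

```text
time_s: 26.45
ee_pos: [0.557, 0.2709, 0.2256]
tcp_rot: [0.0, -0.109, 0.994, 0.0]
force: [-0.0, -0.5, -2.9]
opening: 0.2
finger_force: 59.1
```

play_rows(
  deltas=[0, 0, 0.001, 0, 0, 0, 0.002, 0, 0, 0, 0.002, 0],
)

```text
time_s: 26.75
ee_pos: [0.557, 0.2709, 0.2254]
tcp_rot: [0.0, -0.109, 0.994, 0.0]
force: [-1.0, -0.7, -1.6]
opening: 0.2
finger_force: 59.3
```

play_rows(
  deltas=[0, 0, 0.001, 0, 0, 0, 0.002, 0, 0, 0, 0.002, 0],
)

```text
time_s: 27.05
ee_pos: [0.557, 0.2709, 0.2254]
tcp_rot: [0.0, -0.109, 0.994, 0.0]
force: [-1.7, -0.9, 2.4]
opening: 0.204
finger_force: 59.9
```

play_rows(
  deltas=[0, 0, 0, 0, 0, 0, 0, 0, 0, 0, 0, 0, 0, 0, 0, 0, 0, 0, 0, 0, 0, 0, 0, 0, 0, 0, 0, 0, 0, 0, 0, 0],
  grip=0,
)

```text
time_s: 27.85
ee_pos: [0.557, 0.2709, 0.225]
tcp_rot: [0.0, -0.109, 0.994, 0.0]
force: [-0.2, -0.1, 0.0]
opening: 1.0
finger_force: 0.0
```

play_rows(
  deltas=[0, 0, -0.03, 0, 0, 0, -0.1, 0, 0, 0, -0.2, 0, 0, 0, -0.35, 0, 0, 0, -0.5, 0, 0, 0, -0.7, 0, 0, 0, -0.9, 0, 0, 0, -1, 0, 0, 0, -1, 0, 0, 0, -1, 0],
)

```text
time_s: 28.85
ee_pos: [0.5569, 0.2709, 0.3752]
tcp_rot: [0.0, -0.109, 0.994, 0.0]
force: [-0.0, 0.4, -0.2]
opening: 1.001
finger_force: 0.0
```

play_rows(
  deltas=[0.2, 0, -0.2, 0, 0.25, 0, -0.25, 0, 0.25, 0, -0.25, 0, 0.25, 0, -0.25, 0, 0.25, 0, -0.25, 0],
)

```text
time_s: 29.35
ee_pos: [0.5206, 0.2626, 0.4109]
tcp_rot: [-0.001, -0.109, 0.994, -0.001]
force: [-0.1, -0.5, 0.3]
opening: 1.0
finger_force: 0.0
```

```bash
python3 - <<'E'
from h import *
d=snap('wrist','w9');print(d['s']['ee_pos'],proj(d,[.5578,.2708,.282]))
cv2.imwrite('pics/w9c.png',cv2.resize(d['img'][120:300,130:430],(750,450),interpolation=1))
E
```

```text
[0.52055372 0.26261033 0.41094495] [276.95848559 238.1173285 ]
```

View pics/w9c.png

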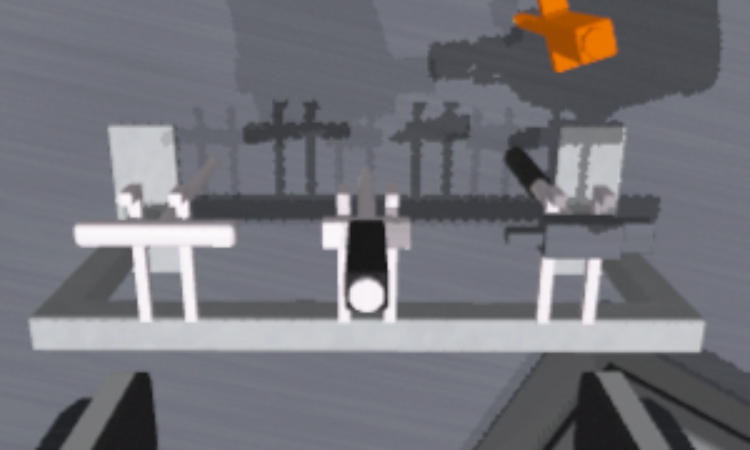

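The scriber hangs on the middle hook again (cap px (276.6,237.6), predicted (277,238)), and the T-key and hammer look undisturbed.

```bash
python3 -c "
from workcell import arm
print(arm.job_done())"
```

```text
the job is handed in; nothing more can be done
None
```

The scriber was lifted off the middle hook and traced at 2.5 cm/s and roughly 2 to 3 N down the V-groove, from the weld tack to about 5 mm short of the open end (past the 50 mm mark). It was then hung gently back on the middle hook and released, and the job was handed in at about 29 s.

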